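# Fit the splined hub on the turntable spindle

### The arm

A 6-joint arm with a two-finger parallel gripper is mounted at the origin on the work surface; the furniture and walls round the work are solid. World frame = base frame: x ahead of the robot, y to its left, z up, the work surface at z = 0. Lengths are in mm, angles in rad, forces in N, time in s.
With the tool pointing down it reaches from about 375 to 900 mm from the base axis. Payload 3.1 kg.
Tool frame: the origin (TCP) lies midway between the tips of the shut fingers; the grasp point (between the pads) lies 19 mm behind it; y points along the fingers, x is the direction in which the jaws open and shut, and the axes are right-handed (so a half turn about y gives the same grasp; the last joint's range is limited). The gripper opens to 85 mm and grips with 20 to 120 N. Pads are 22 mm wide; open, the fingers measure 114 mm over their backs; the gripper's body (76 mm by 85 mm) begins 54 mm behind the grasp point. The pads swing forward as they close: fully open they stand 13 mm farther back than shut.
Start: joints at [0.93, 0.527, 1.433, -0, 1.181, -0.178], TCP at [278.433, 559.528, 231.31] pointing down, gripper open.
Joint ranges: [-3.08, 3.08], [-0.75, 2.2], [0.22, 2.44], [-1.43, 4.57], [0, 2.65], [-2.85, 2.85]. Speed limits (rad/s): [2.79, 2.79, 3.14, 3.14, 3.14, 3.14].

### API

Orientations are given as a rotation vector (axis times angle).
In Python, from workcell import * gives the robot as it stands. The module is installed in compiled form; this text tells all that it offers.
- The arm moves only by the tool carry_out, never from a script. Its arguments are lists of equal length, an entry for each row: "rotation": the turn, a rotation vector about the world's x, y, z in degrees, a list of three; "delta_pos": the shift along the world's x, y, z in cm, a list of three; "claw": the gripper command: -1 is shut, 1 is fully open, values between are in proportion. A call has 1 to 12 rows; each row is the pose to reach, as a shift and turn from the pose commanded when the call began; what a row does not reach only later rows make up. A row lasts 1/10 s, in which the tool goes at most 50 mm and 8.59 degrees, less where a joint would pass 70% of its speed; a pose out of reach is approached as far as the arm can. A call with a gripper value outside its range is refused whole. The fingers move at their own pace and stop on an object; the grip force is fixed at half the most. Time passes only in rows, so rows that repeat a pose let the fingers close. It gives the time, the measured TCP pose, the force and the opening at its end, in the units of the state.
- get_obs(): the state, without advancing time (a new reading comes with each control period).
- get_image(name): name is "scene" or "top"; returns the picture (420x560x3 uint8, red, green, blue); there is no depth.
- camera_params(name): a dict with "fx", "fy", "cx", "cy" (pixels), "dist_coeffs" ([k1, k2, p1, p2, k3] as OpenCV has them; the pictures are not rectified), "cam_to_world" (4x4, takes a point from camera to world coordinates). Camera axes: x right, y down, z forward; pixel columns grow to the right and rows downward; lengths in mm; the calibration is good to about 2 mm. A picture is of the moment at which its call begins. camera_params takes no time and is no camera call.
- finish_job(): hands the job in, once; it reports no verdict.
Trained networks look in the newest picture that a camera, given by its name, has taken for a name from the list of things; names that differ only in an ending like _2 or _b are one class to them, and where a whole thing is asked for, a point or a joint stands for the part that bears it (a point fixed in the world has none). Each returns a list of dicts, best first, with "confidence" (0 to 1); they miss things now and then, are a little off and sometimes report something else, mostly with a low value. They report only what shows in the picture. A call takes as long as a camera call.
- outline_of(camera, target): "pixels" (420x560 bool, what is visible of it) and "location" ([column, row] in pixels, amid what is visible of it).
The state is a dict: "time_s": time; "joint_positions": joint angles; "dq": joint speeds; "joint_torque": joint torques, N m; "ee_pos": TCP position; "tool_rot": TCP orientation; "wrist_force": force on the tool from outside, world axes, zero at the start; "torque": the same for the moment, N m; "opening": finger opening in mm.
Only numpy, scipy, OpenCV 4.12 (cv2) and the standard library are available. Lean on these libraries where they do the work, as an engineer would, in place of code of your own. Each camera call takes 0.05 s, during which the arm holds its last target. There are 200 camera calls.

### The job

Two square steel hubs stand on the bench. Pick up the one with the cross-shaped bore, turn it until its slots line up with the four teeth of the turntable's upright spindle, and slide it fully down onto the spindle so that its flange sits flat on the base; then let go. Leave the other hub, with the round bore, where it stands.

Things in the scene. Friction and masses are not known exactly. Their poses are not given: they have to be found in the camera images.
- cross_hub_mid (a point): The right hub: loose, steel, about 0.25 kg; a square boss 50 x 50 mm, 60 mm tall, with a round flange at its foot, 84 mm across, 5 mm thick. Two crossing slots, each 34 x 16 mm, form a cross-shaped bore right through it. This point: centre of the hub, 30 mm above its underside; x and y along the slots, square to the boss's flats (quarter turns are all alike); z up.
- round_hub_mid (a point): The other loose steel hub, of the same outer shape and size but with a plain round bore 20 mm wide, which does not fit; leave it. This point: its centre, 30 mm above its underside; x and y square to its flats; z up.
- spindle_seat (a point): Turntable: fixed round grey base, 104 mm wide, flat top 44 mm above the bench, with a steel spindle of four teeth in a cross, 26 mm across, 38 mm tall, teeth 8 mm wide, nose rounded. Point: spindle foot on the flat top; x, y along the teeth (quarter turns alike), z up. The hub enters if within 4 mm and about 10 degrees; home, its underside lies on the top, its centre 30 mm above this point.

How it is judged (in metres and radians):
At the end, for the whole second after the job is handed in: The hub with the cross-shaped bore sits on the spindle, fully home: its centre no more than 36 mm above the base's flat top (30 mm is fully down), within 12 mm of the spindle's axis and upright within 8 degrees (z of cross_hub_mid in the frame of spindle_seat below 0.036 m and horizontal distance between cross_hub_mid and spindle_seat below 0.012 m and angle between cross_hub_mid's own z axis and vertical below 0.15 rad); the robot touches nothing.
It fails at once if the round-bored hub is moved by more than 30 mm (distance of round_hub_mid from where it was at the start of the episode above 0.03 m).
It also fails if it takes over 42 s, if anything falls off the work surface, if the arm or the gripper's body presses on something with over 40 N, if the wrist force passes 120 N, or if a joint passes its speed limit or range.

## Working session

There is one attempt and no reset: what is moved stays moved. The work goes in short steps, Python scripts to look and compute and a tool call to move; the robot and the scene stay as the last step left them, time stands still between calls to the robot, and variables do not carry over. Pictures are saved under pics/ and viewed, and the job is handed in when it is done.

Besides the shell and the picture viewer there is one more tool, called as name(argument=value, ...) on one line, values as JSON. carry_out: Moves the arm, as the interface text tells. Its arguments: {"type":"object","properties":{"rotation":{"type":"array","items":{"type":"array","items":{"type":"number"}}},"delta_pos":{"type":"array","items":{"type":"array","items":{"type":"number"}}},"claw":{"type":"array","items":{"type":"number"}}},"required":["rotation","delta_pos","claw"]}

```bash
mkdir -p pics; cat > look.py <<'E'
from workcell import *
import cv2, numpy as np
def snap(tag):
    for c in ("scene","top"):
        cv2.imwrite(f"pics/{tag}_{c}.png", get_image(c)[:,:,::-1])
def ray(c,px):
    p=camera_params(c); K=np.array([[p["fx"],0,p["cx"]],[0,p["fy"],p["cy"]],[0,0,1.]])
    u=cv2.undistortPoints(np.array([[px]],float),K,np.array(p["dist_coeffs"],float))[0,0]
    T=np.array(p["cam_to_world"]); d=T[:3,:3]@np.array([u[0],u[1],1]); return T[:3,3],d/np.linalg.norm(d)
def onz(c,px,z):
    o,d=ray(c,px); return o+d*(z-o[2])/d[2]
def tri(p1,p2):
    (a,u),(b,v)=ray("scene",p1),ray("top",p2)
    s=np.linalg.lstsq(np.c_[u,-v],b-a,rcond=None)[0]
    return (a+s[0]*u+b+s[1]*v)/2, np.linalg.norm(a+s[0]*u-b-s[1]*v)
def proj(c,P):
    p=camera_params(c); K=np.array([[p["fx"],0,p["cx"]],[0,p["fy"],p["cy"]],[0,0,1.]])
    W=np.linalg.inv(np.array(p["cam_to_world"]))
    return cv2.projectPoints(np.array(P,float).reshape(-1,1,3),cv2.Rodrigues(W[:3,:3])[0],W[:3,3],K,np.array(p["dist_coeffs"],float))[0][:,0]
E
python3 - <<'E'
from look import *
snap("a")
print(get_obs())
for c in ("scene","top"):
    p=camera_params(c);print(c,p["fx"],np.round(p["cam_to_world"],2).tolist())
    for t in ("cross_hub_mid","round_hub_mid","spindle_seat"):
        for r in outline_of(c,t):
            print(c,t,round(r["confidence"],2),r["location"],r["pixels"].sum(), onz(c,r["location"],60).round())
E
```

```text
{'time_s': 0.1, 'joint_positions': array([ 9.30499932e-01,  5.28377107e-01,  1.43378506e+00, -1.84208365e-05,
        1.18141944e+00, -1.78498927e-01]), 'dq': array([-0.00050755, -0.00083231, -0.0040924 ,  0.00035408, -0.00054351,
       -0.0002735 ]), 'joint_torque': array([-3.43523761e-04, -4.43309927e+01, -1.78585482e+01, -2.60923298e-04,
        3.93220267e-03, -3.45553399e-07]), 'ee_pos': array([278.05358355, 559.01035178, 230.42562266]), 'tool_rot': array([-1.39372251, -0.86126816,  0.8642894 ]), 'wrist_force': array([-0.76690399, -0.1680753 ,  0.33771313]), 'torque': array([0.04069016, 0.01568995, 0.00037895]), 'opening': 85.09975886349875}
scene 536.8440287128793 [[0.91, -0.17, 0.37, 155.88], [-0.41, -0.41, 0.81, -403.92], [0.02, -0.89, -0.45, 458.02], [0.0, 0.0, 0.0, 1.0]]
scene cross_hub_mid 0.58 [205.5, 235.3] 1711 [346. 285.  60.]
scene round_hub_mid 0.74 [308.6, 196.6] 1051 [553. 350.  60.]
scene spindle_seat 0.87 [310.9, 286.7] 2532 [432. 103.  60.]
top 509.5989507743662 [[-0.02, -0.99, 0.13, 353.57], [-1.0, 0.02, -0.02, 307.43], [0.01, -0.13, -0.99, 919.29], [0.0, 0.0, 0.0, 1.0]]
top round_hub_mid 0.96 [225.3, 154.5] 1571 [560. 394.  60.]
top spindle_seat 0.92 [352.3, 203.6] 2611 [470. 178.  60.]
```

View pics/a_scene.png

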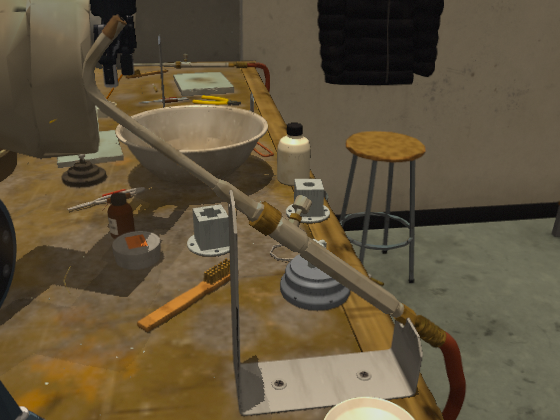

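View pics/a_top.png

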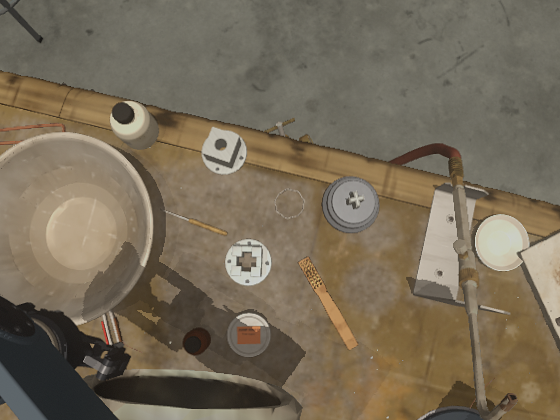

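The top view shows the cross hub near (247,262), the round hub near (223,148) and the spindle near (354,201). In the scene view they are near (210,228), (308,192) and (316,275). I'll zoom in on these.

```bash
python3 - <<'E'
import cv2,numpy as np
t=cv2.imread("pics/a_top.png");s=cv2.imread("pics/a_scene.png")
f=lambda i,x,y,w,h,k:cv2.resize(i[y:y+h,x:x+w],None,fx=k,fy=k,interpolation=cv2.INTER_CUBIC)
cv2.imwrite("pics/z1.png",np.hstack([f(t,215,230,66,66,6),f(t,320,172,66,66,6)]))
cv2.imwrite("pics/z2.png",np.hstack([f(s,180,190,66,80,6),f(s,275,235,66,80,6)]))
E
```

```text
(no output)
```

View pics/z1.png

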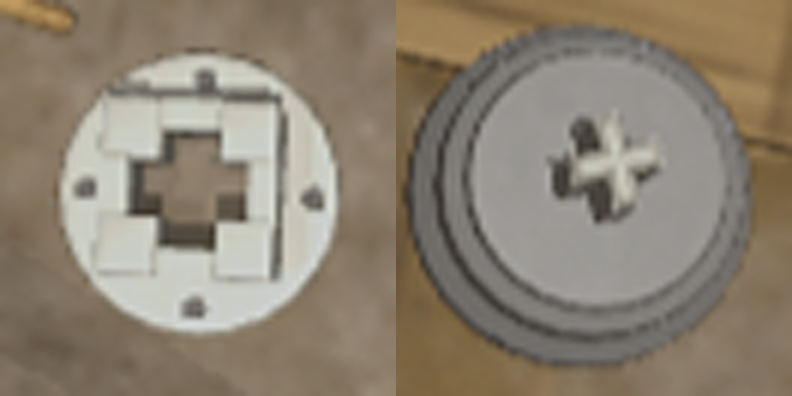

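View pics/z2.png

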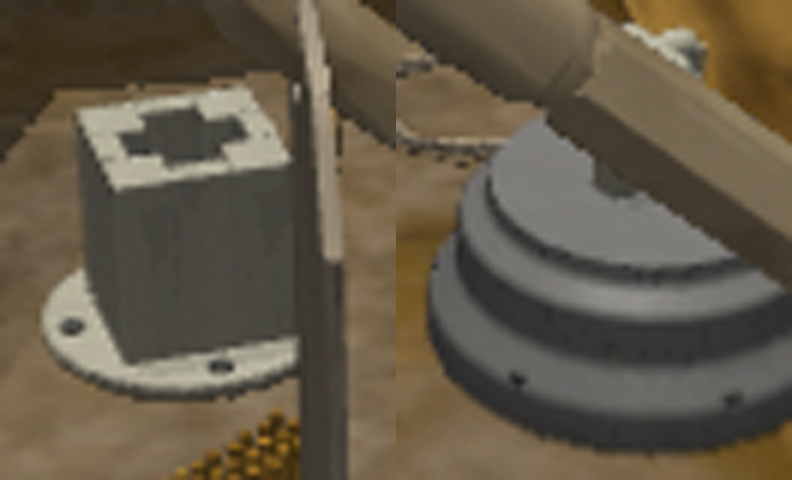

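```bash
cat > ov.py <<'E'
from look import *
def circ(c,z,r): a=np.linspace(0,2*np.pi,60); return np.c_[c[0]+r*np.cos(a),c[1]+r*np.sin(a),0*a+z]
def poly(c,z,yaw,pts):
    R=np.array([[np.cos(yaw),-np.sin(yaw)],[np.sin(yaw),np.cos(yaw)]]); q=np.array(pts,float)@R.T+np.array(c[:2]); q=np.vstack([q,q[:1]]); return np.c_[q,0*q[:,0]+z]
sq=lambda h:[(h,h),(-h,h),(-h,-h),(h,-h)]
def cross(L,w): a,b=L/2,w/2; return [(a,b),(b,b),(b,a),(-b,a),(-b,b),(-a,b),(-a,-b),(-b,-b),(-b,-a),(b,-a),(b,-b),(a,-b)]
def draw(c,img,box,curves,k=6):
    x,y,w,h=box; im=cv2.resize(img[y:y+h,x:x+w],None,fx=k,fy=k,interpolation=cv2.INTER_CUBIC)
    for cu in curves:
        p=(proj(c,cu)-[x-.5,y-.5])*k-.5
        cv2.polylines(im,[p.round().astype(int)],False,(0,0,255),1)
    return im
E
python3 - <<'E'
from ov import *
st=lambda x,y,o:((x+.5)/6-.5+o[0],(y+.5)/6-.5+o[1])
T=[st(*p,(215,230)) for p in [(107,95),(278,97),(270,278),(96,271)]]
S=[st(*p,(180,190)) for p in [(248,88),(292,160),(118,190),(77,112)]]
P=[]
for s,t in zip(S,T):
    p,e=tri(s,t);P.append(p);print(p.round(1),round(e,1),onz("top",t,60).round(1))
P=np.array(P);
Q=np.array([onz("top",t,60) for t in T]);c=Q.mean(0)
print("centre",P.mean(0),c)
e=[np.degrees(np.arctan2(*(Q[(i+1)%4]-Q[i])[[1,0]]))for i in range(4)];print("edge",np.round(e,1),[np.linalg.norm(Q[(i+1)%4]-Q[i]).round(1) for i in range(4)])
n=onz("top",st(618-396,165,(320,172)),82);b=onz("top",st(599-396,180,(320,172)),44);print("spindle",n,b)
tips=[onz("top",st(x-396,y,(320,172)),80) for x,y in [(570,172),(662,157),(606,115),(625,215)]]
d1=tips[1]-tips[0];d2=tips[3]-tips[2];print(np.degrees(np.arctan2(d1[1],d1[0])),np.degrees(np.arctan2(d2[1],d2[0])),d1,d2)
ch=(c[0],c[1]);yh=np.radians(np.mean(((np.array(e)+45)%90)-45))
sp=(n[0],n[1]);ys=np.radians(((np.degrees(np.arctan2(d1[1],d1[0]))+45)%90)-45)
print("yaws",np.degrees([yh,ys]))
t=cv2.imread("pics/a_top.png");s=cv2.imread("pics/a_scene.png")
H=[poly(ch,60,yh,sq(25)),poly(ch,5,yh,sq(25)),circ(ch,5,42),poly(ch,60,yh,cross(34,16))]
B=[circ(sp,44,52),poly(sp,80,ys,cross(26,8))]
cv2.imwrite("pics/o1.png",np.hstack([draw("top",t,(215,230,66,66),H),draw("top",t,(320,172,66,66),B)]))
cv2.imwrite("pics/o2.png",np.hstack([draw("scene",s,(180,190,66,80),H),draw("scene",s,(275,235,66,80),B)]))
E
```

```text
[402.8 383.5  57.2] 0.3 [402.8 383.2  60. ]
[400.5 335.6  57.7] 2.1 [401.4 335.2  60. ]
[351.1 338.3  56.7] 0.4 [350.9 338.2  60. ]
[353.7 387.   57. ] 0.0 [353.7 386.7  60. ]
centre [377.01841522 361.09323426  57.14636659] [377.18467321 360.84099668  60.        ]
edge [-91.7 176.6  86.7  -4.1] [np.float64(48.0), np.float64(50.6), np.float64(48.6), np.float64(49.2)]
spindle [474.67170523 174.01938768  82.        ] [475.86631451 173.68634659  44.        ]
-81.74080660594608 -171.46972925179404 [  3.76855725 -25.96195173   0.        ] [-28.24189033  -4.23603414   0.        ]
yaws [-3.13867041  8.25919339]
```

View pics/o1.png

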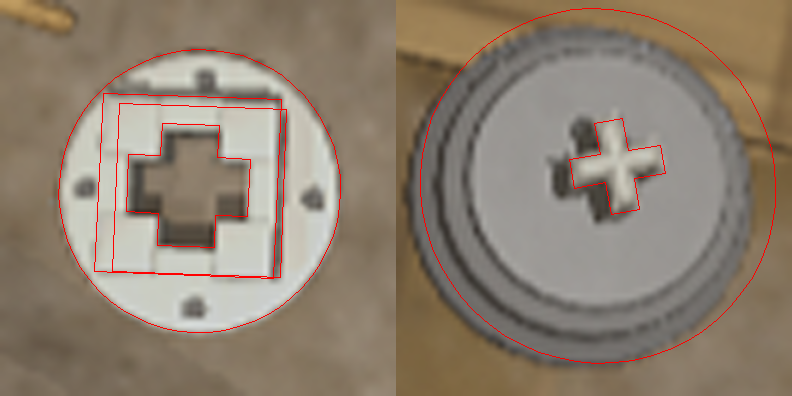

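View pics/o2.png

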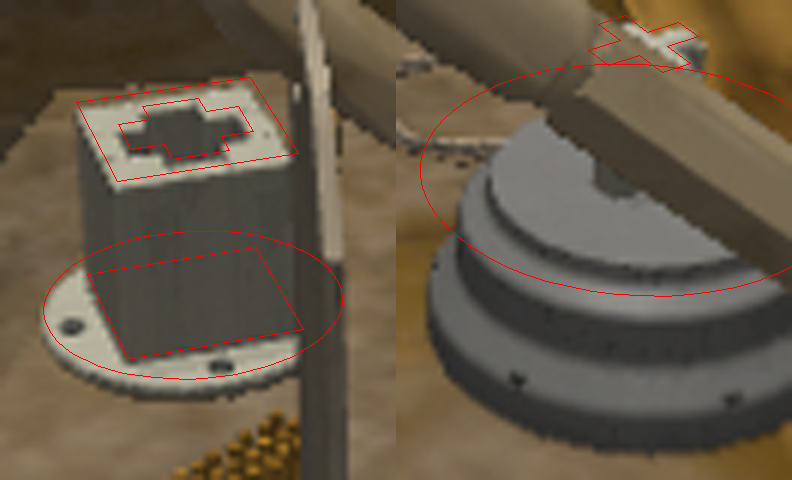

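```bash
python3 - <<'E'
from ov import *
o=get_obs();R=cv2.Rodrigues(o["tool_rot"])[0];print(R.round(3));print("x yaw",np.degrees(np.arctan2(R[1,0],R[0,0])))
print("pipe end",[tri((118,20),t) for t in [(513,398),(482,405)]],"pipe mid",tri((262,215),(460,245)))
s=cv2.imread("pics/a_scene.png")
E
```

```text
[[ 0.446 -0.    -0.895]
 [ 0.895 -0.     0.446]
 [-0.    -1.     0.   ]]
x yaw 63.53965195161393
pipe end [(array([220.0852488 ,  70.09235606, 402.40292297]), np.float64(0.7990335319092184)), (array([219.44632882, 102.00220118, 399.73480067]), np.float64(9.179137123497656))] pipe mid (array([367.16244363,  54.60408448, 204.01203263]), np.float64(44.30326315589763))
```

```bash
python3 - <<'E'
from ov import *
def plane(c,p,q):
    o,d=ray(c,p);_,e=ray(c,q);n=np.cross(d,e);return o,n/np.linalg.norm(n)
o,n=plane("top",(461,200),(476,370))
for px in [(130,122),(180,160),(262,215),(330,260),(400,310)]:
    a,d=ray("scene",px);P=a+d*((o-a)@n)/(d@n);print(px,P.round(),proj("top",P).round())
for s in [(118,20),(97,88)]:
    a,d=ray("scene",s)
    print(s,[(k,(a+d*k).round().tolist(),proj("top",a+d*k).round()[0].tolist()) for k in (350,400,450,500)])
t=cv2.imread("pics/a_top.png");s=cv2.imread("pics/a_scene.png")
cv2.imwrite("pics/p.png",np.hstack([cv2.resize(t[260:420,400:560],(400,400)),cv2.resize(s[0:160,0:160],(400,400))]))
E
```

```text
(130, 122) [222.  73. 313.] [[477. 379.]]
(180, 160) [263.  61. 275.] [[474. 341.]]
(262, 215) [338.  40. 212.] [[469. 281.]]
(330, 260) [409.  21. 154.] [[464. 233.]]
(400, 310) [493.  -4.  79.] [[460. 187.]]
(118, 20) [(350, [202.0, -59.0, 418.0], [636.0, 409.0]), (400, [209.0, -10.0, 412.0], [590.0, 406.0]), (450, [216.0, 39.0, 406.0], [543.0, 402.0]), (500, [222.0, 88.0, 400.0], [495.0, 397.0])]
(97, 88) [(350, [185.0, -64.0, 379.0], [617.0, 416.0]), (400, [189.0, -16.0, 367.0], [572.0, 414.0]), (450, [193.0, 33.0, 356.0], [527.0, 411.0]), (500, [198.0, 81.0, 344.0], [481.0, 407.0])]
```

View pics/p.png

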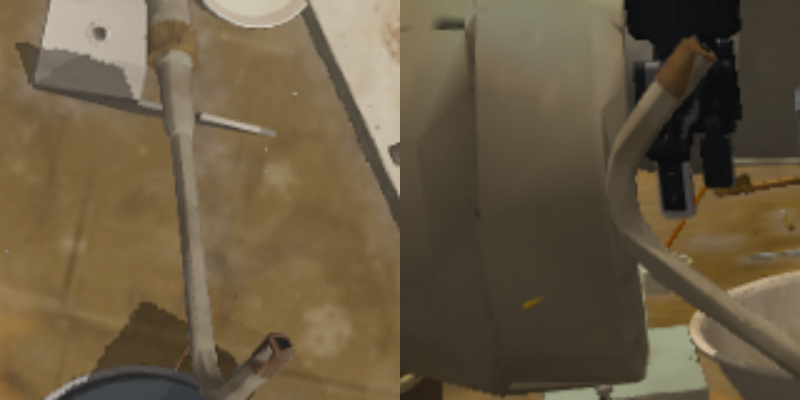

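carry_out(rotation=[[0,0,6],[0,0,12],[0,0,18],[0,0,23.4],[0,0,23.4],[0,0,23.4],[0,0,23.4]], delta_pos=[[2,-4,0],[4,-8,0],[6,-12,-1],[8,-16,-2],[9.86,-19.85,-3],[9.86,-19.85,-3],[9.86,-19.85,-3]], claw=[1,1,1,1,1,1,1])

```text
time_s: 1.1
ee_pos: [377.6, 360.5, 201.4]
tool_rot: [-1.235, -1.168, 1.168]
wrist_force: [1.2, 0.1, 0.6]
opening: 85.3
```

```bash
python3 -c "
from workcell import *
o=get_obs();print({k:o[k] for k in('time_s','joint_positions','ee_pos','tool_rot','wrist_force')})"
```

```text
{'time_s': 1.1, 'joint_positions': array([ 5.47720757e-01,  4.30561163e-01,  1.72167781e+00,  5.58145370e-04,
        9.89393034e-01, -9.67231675e-01]), 'ee_pos': array([377.58220088, 360.4974513 , 201.35075212]), 'tool_rot': array([-1.23474153, -1.16770929,  1.16760963]), 'wrist_force': array([1.19662382, 0.0885099 , 0.55399604])}
```

carry_out(rotation=[[-5.78,6.03,0],[-5.78,6.03,0],[-5.78,6.03,0],[-5.78,6.03,0]], delta_pos=[[0,0,0],[0,0,0],[0,0,0],[0,0,0]], claw=[1,1,1,1])

```text
time_s: 1.5
ee_pos: [376.0, 361.5, 201.3]
tool_rot: [-1.231, -1.046, 1.292]
wrist_force: [-0.6, 1.0, -0.4]
opening: 85.3
```

```bash
python3 -c "
from look import *
o=get_obs();print({k:o[k] for k in('time_s','joint_positions','ee_pos','tool_rot','wrist_force')})
snap('b')"
```

```text
{'time_s': 1.5, 'joint_positions': array([ 0.56773371,  0.48753472,  1.62145384, -0.03051535,  1.17452846,
       -0.93761869]), 'ee_pos': array([375.96553349, 361.5304412 , 201.33505684]), 'tool_rot': array([-1.23141074, -1.04595675,  1.29166294]), 'wrist_force': array([-0.57056043,  1.01003914, -0.35697255])}
```

```bash
cat > kin.py <<'E'
import numpy as np
D=[([0.93,0.527,1.433,0,1.181],[278.433,559.528,231.31]),
([.9305,.528377,1.433785,0,1.181419],[278.054,559.01,230.426]),
([.54772,.430561,1.721678,0,.989393],[377.582,360.497,201.351]),
([.567734,.487535,1.621454,-.0305,1.174528],[375.966,361.530,201.335])]
A=[];b=[]
for q,p in D:
    off=p[1]*np.cos(q[0])-p[0]*np.sin(q[0]); r=p[0]*np.cos(q[0])+p[1]*np.sin(q[0]);print("off",off,r)
    x,y,w=q[1],q[1]+q[2],q[1]+q[2]+q[4]
    A+= [[1,np.sin(x),np.sin(y),0,np.sin(w)],[0,np.cos(x),np.cos(y),1,np.cos(w)]];b+=[r,p[2]]
A=np.array(A);s,_,rk,sv=np.linalg.lstsq(A,b,rcond=None);print("a L1 L2 h Lt",s,sv,A@s-b)
# without a
s0=np.linalg.lstsq(A[:,1:],b,rcond=None)[0];print("a=0:",s0,A[:,1:]@s0-b)
E
python3 kin.py
```

```text
off 111.30740744115468 614.9855114730174
off 110.99435764939884 614.3992672407718
off 111.13849770905685 510.0730222820787
off 102.6482245344682 511.38802885472535
a L1 L2 h Lt [-151.15526801  814.13770143  385.00594536   24.434325    350.2454803 ] [3.45354275 2.83616469 0.12516083 0.10428912 0.0516802 ] [-0.25669684  0.46304436  0.07745529  0.01338736  0.3016304   1.21375964
 -0.12238884 -1.69019136]
a=0: [635.68649167 311.56278165 177.39398245 379.70116922] [-6.78515715 -2.40375522 -6.67892227 -2.58278258 15.59932072  2.89064623
  0.21005766  2.09589158]
```

View pics/b_scene.png

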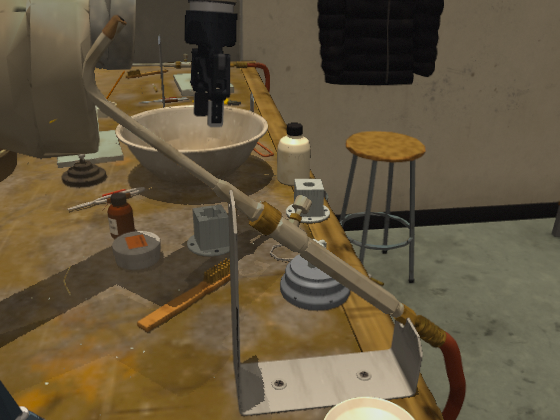

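View pics/b_top.png

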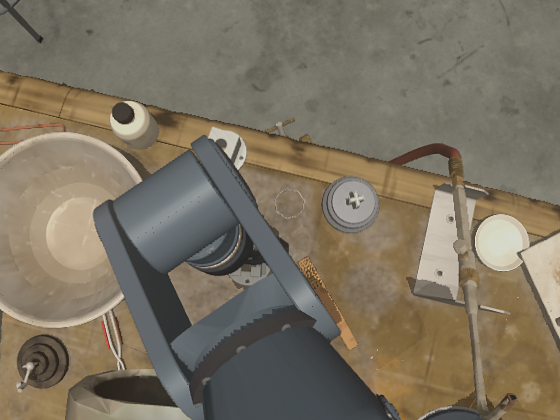

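```bash
python3 - <<'E'
from look import *
o=get_obs();R=cv2.Rodrigues(o["tool_rot"])[0];p=o["ee_pos"];print(o["joint_positions"].round(4),p.round(1),R.round(3).tolist())
q1=o["joint_positions"][0];lat=np.array([-np.sin(q1),np.cos(q1),0])
for L in range(200,401,40):
    P=p-R[:,1]*L; print(L,P.round(),proj("top",P).round(),proj("top",P+60*lat).round(),proj("top",P-60*lat).round(),proj("scene",P).round())
E
```

```text
[ 0.567   0.4872  1.6216 -0.0307  1.1752 -0.9375] [376.  361.1 201.5] [[0.047, -0.104, -0.993], [0.993, -0.1, 0.057], [-0.105, -0.989, 0.099]]
200 [397. 381. 399.] [[205. 233.]] [[156. 265.]] [[254. 201.]] [[211.  -8.]]
240 [401. 385. 439.] [[195. 225.]] [[142. 260.]] [[248. 190.]] [[213. -37.]]
280 [405. 389. 479.] [[183. 216.]] [[125. 254.]] [[241. 178.]] [[214. -67.]]
320 [409. 393. 518.] [[169. 205.]] [[106. 247.]] [[232. 164.]] [[215. -97.]]
360 [414. 397. 558.] [[152. 192.]] [[ 82. 238.]] [[222. 147.]] [[ 217. -127.]]
400 [418. 401. 597.] [[131. 176.]] [[ 54. 227.]] [[209. 126.]] [[ 219. -157.]]
```

carry_out(rotation=[[5.78,-6.03,0],[5.78,-6.03,0],[5.78,-6.03,0],[5.78,-6.03,0],[5.78,-6.03,0],[5.78,-6.03,0],[5.78,-6.03,0],[5.78,-6.03,0]], delta_pos=[[0,0,-3],[0,0,-6],[0,0,-9],[0,0,-11],[0,0,-11.5],[0,0,-11.5],[0,0,-11.5],[0,0,-11.5]], claw=[1,1,1,1,1,1,1,1])

```text
time_s: 2.4
ee_pos: [377.8, 361.6, 87.6]
tool_rot: [-1.235, -1.172, 1.168]
wrist_force: [0.1, 0.7, 0.2]
opening: 85.2
```

```bash
python3 -c "
from look import *
o=get_obs();print({k:o[k] for k in('time_s','joint_positions','ee_pos','tool_rot','wrist_force')})
R=cv2.Rodrigues(o['tool_rot'])[0];print(np.degrees(np.arctan2(R[1,0],R[0,0])),R[:,1])
s=get_image('scene')[:,:,::-1];cv2.imwrite('pics/c.png',cv2.resize(s[80:280,120:340],None,fx=2.7,fy=2.7))"
```

```text
{'time_s': 2.4, 'joint_positions': array([ 5.49552748e-01,  6.14556199e-01,  1.81063792e+00, -9.02605438e-07,
        7.13563959e-01, -9.67976715e-01]), 'ee_pos': array([377.82345352, 361.57873831,  87.57754313]), 'tool_rot': array([-1.23452381, -1.17233899,  1.16762413]), 'wrist_force': array([0.09792024, 0.69985248, 0.21946415])}
86.94818004518328 [ 0.00241751  0.00148001 -0.99999598]
```

View pics/c.png

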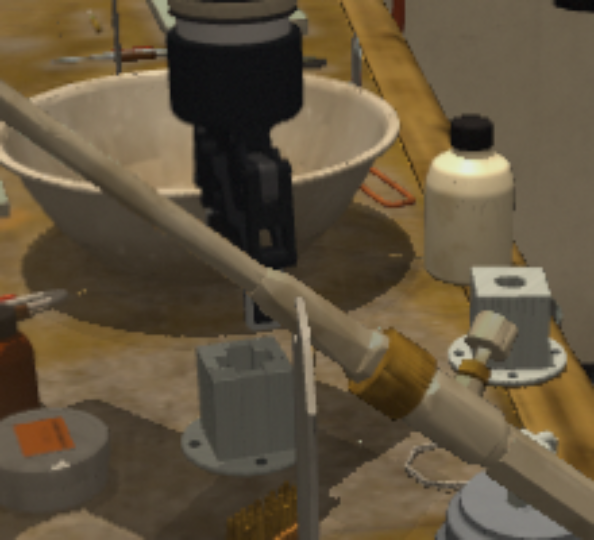

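The open jaws stand squarely above the cross hub (crop position 250,360) and nothing is in the way. I'll go down and close.

carry_out(rotation=[[0,0,0],[0,0,0],[0,0,0],[0,0,0],[0,0,0],[0,0,0],[0,0,0],[0,0,0],[0,0,0],[0,0,0],[0,0,0],[0,0,0]], delta_pos=[[0,0,-2],[0,0,-4],[0,0,-5.5],[0,0,-6.2],[0,0,-6.2],[0,0,-6.2],[0,0,-6.2],[0,0,-6.2],[0,0,-6.2],[0,0,-6.2],[0,0,-6.2],[0,0,-6.2]], claw=[1,1,1,1,1,-1,-1,-1,-1,-1,-1,-1])

```text
time_s: 3.65
ee_pos: [377.7, 361.5, 25.4]
tool_rot: [-1.234, -1.172, 1.168]
wrist_force: [0.1, 0.5, 6.1]
opening: 49.3
```

carry_out(rotation=[[0,0,0],[0,0,0],[0,0,0],[0,0,0],[0,0,0],[0,0,0],[0,0,0]], delta_pos=[[0,0,1],[0,0,4],[0,0,8],[0,0,12],[0,0,14],[0,0,14],[0,0,14]], claw=[-1,-1,-1,-1,-1,-1,-1])

```text
time_s: 4.35
ee_pos: [376.4, 360.7, 164.2]
tool_rot: [-1.234, -1.169, 1.17]
wrist_force: [-0.4, 0.7, -2.5]
opening: 49.0
```

```bash
python3 -c "
from look import *
o=get_obs();print({k:o[k] for k in('time_s','joint_positions','ee_pos','tool_rot','wrist_force')})
snap('d')"
```

```text
{'time_s': 4.35, 'joint_positions': array([ 5.49460059e-01,  4.85417845e-01,  1.75837940e+00, -3.68893483e-05,
        8.98265660e-01, -9.67984378e-01]), 'ee_pos': array([376.43769173, 360.66477175, 164.19282604]), 'tool_rot': array([-1.2338689 , -1.16942202,  1.17021435]), 'wrist_force': array([-0.39686094,  0.68977   , -2.46462685])}
```

View pics/d_scene.png

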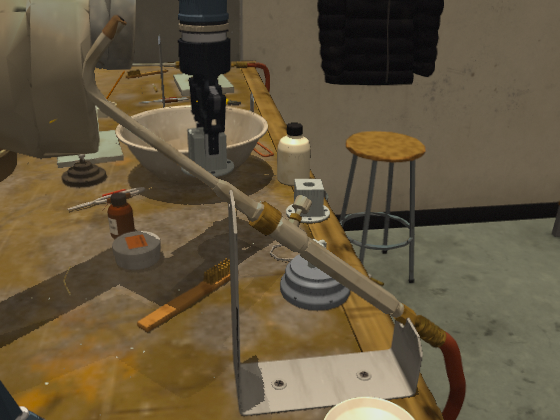

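The hub is held and upright, with weight at the wrist. The torch tip near (118,20) is close to where the arm will swing, so I'll go over in two stages.

carry_out(rotation=[[0,0,2],[0,0,4],[0,0,6],[0,0,8],[0,0,8]], delta_pos=[[1.5,-3,0],[3,-6,0],[4.5,-9,0],[6,-11.5,0],[6,-11.5,0]], claw=[-1,-1,-1,-1,-1])

```text
time_s: 4.95
ee_pos: [438.2, 243.3, 162.6]
tool_rot: [-1.169, -1.267, 1.272]
wrist_force: [0.1, 0.7, -1.8]
opening: 49.3
```

```bash
python3 -c "
from look import *
o=get_obs();print({k:o[k] for k in('time_s','joint_positions','ee_pos','joint_torque','wrist_force')})
snap('e');a=[cv2.imread('pics/e_%s.png'%c) for c in('scene','top')]
cv2.imwrite('pics/e.png',cv2.resize(np.vstack(a),None,fx=.7,fy=.7))"
```

```text
{'time_s': 4.95, 'joint_positions': array([ 2.84070798e-01,  4.66149593e-01,  1.80697549e+00, -1.25173091e-03,
        8.70917662e-01, -1.36842507e+00]), 'ee_pos': array([438.22033963, 243.28423471, 162.63051014]), 'joint_torque': array([ -0.81661083, -37.17343569, -12.67758161,  -0.18397625,
         0.05873858,  -0.28279354]), 'wrist_force': array([ 0.13892457,  0.7241966 , -1.79339301])}
```

View pics/e.png

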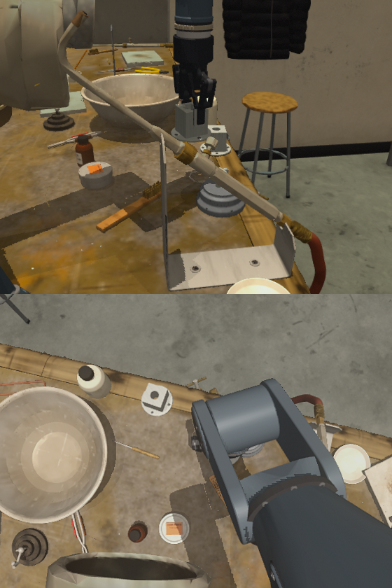

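```bash
sed -i 's/^A=\[\];b=\[\]/D=[D[0],D[2],D[3]]+[([.549553,.614556,1.810638,0,.713564],[377.823,361.579,87.578]),([.54946,.485418,1.758379,0,.898266],[376.438,360.665,164.193]),([.284071,.46615,1.806975,0,.870918],[438.22,243.284,162.631])]\nA=[];b=[]/' kin.py; python3 kin.py; python3 - <<'E'
import cv2
cv2.imwrite('pics/f.png',cv2.resize(cv2.imread('pics/e_scene.png')[0:170,0:260],None,fx=3,fy=3))
E
```

```text
off 111.30740744115468 614.9855114730174
off 111.13849770905685 510.0730222820787
off 102.6482245344682 511.38802885472535
off 111.00015614711296 511.0465320353094
off 110.99150182091554 509.37775431651676
off 110.71568856509879 488.8413948936363
a L1 L2 h Lt [ -8.27286475 478.12732478 383.99270886 216.9337723  239.33026898] [4.31286326 3.36192216 0.27252654 0.13010379 0.07410912] [-27.37143488  13.84174117   2.09743026  -0.15837677   0.17489252
   4.26675666   9.20283813  -8.92729021   5.58548569  -3.05158003
  10.31078828  -5.97125082]
a=0: [466.58218041 380.70945926 225.78714635 239.97606758] [-27.94243324  13.31645489   2.80783255  -0.63898093   0.12897497
   3.96374697   8.66463053  -7.67628963   5.90398235  -3.00888877
  10.88686529  -5.95604253]
```

View pics/f.png

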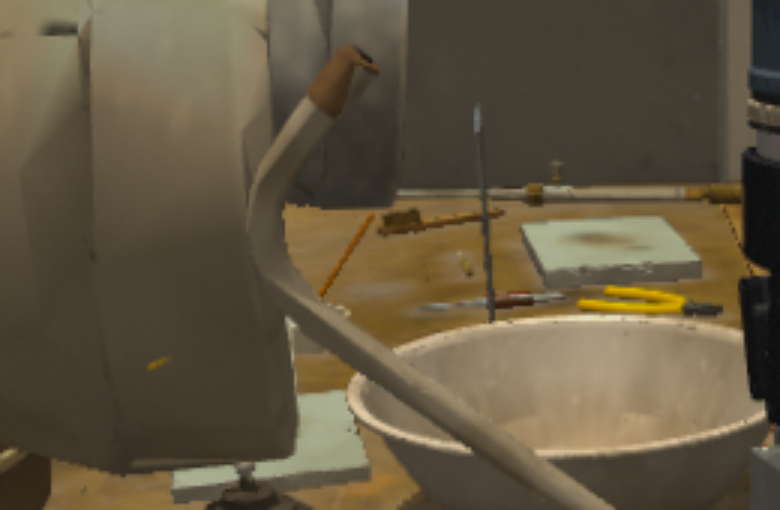

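```bash
sed -i 's/^A=np.array(A)/A=np.array([r+([np.cos(y_)] if i%2==0 else [-np.sin(y_)]) for i,(r,y_) in enumerate(zip(A,[q[1]+q[2] for q,_ in D for _ in (0,1)]))])/' kin.py; python3 kin.py | grep a\ L1 -A3; python3 - <<'E'
from look import *
for px in [(135,40),(135,65),(97,68)]:
    a,d=ray("scene",px);print(px,[(a+d*((y-a[1])/d[1])).round().tolist() for y in (60,100,140,180,220,260,300)])
E
```

```text
a L1 L2 h Lt [2.16426149e-01 5.88211369e+02 3.91396475e+02 2.73428510e+02
 2.96193141e+02 1.14238938e+02] [4.81778264 3.55052276 0.31152316 0.25692397 0.1193441  0.07388479] [ 0.01939996  0.11688147 -0.02491479 -0.02220211 -0.01018207 -0.15625517
  0.03295688  0.04536761 -0.00890178  0.0027181  -0.0083582   0.01349011]
a=0: [588.50413163 391.48154903 273.19329326 296.1719734  114.23025314] [ 0.03221099  0.13162588 -0.04328284 -0.00967689 -0.00897033 -0.14801554
(135, 40) [[231.0, 60.0, 387.0], [237.0, 100.0, 381.0], [244.0, 140.0, 374.0], [250.0, 180.0, 368.0], [257.0, 220.0, 362.0], [263.0, 260.0, 356.0], [270.0, 300.0, 350.0]]
(135, 65) [[229.0, 60.0, 366.0], [235.0, 100.0, 358.0], [242.0, 140.0, 350.0], [248.0, 180.0, 342.0], [254.0, 220.0, 334.0], [261.0, 260.0, 326.0], [267.0, 300.0, 318.0]]
(97, 68) [[198.0, 60.0, 366.0], [201.0, 100.0, 358.0], [205.0, 140.0, 350.0], [208.0, 180.0, 342.0], [212.0, 220.0, 334.0], [216.0, 260.0, 327.0], [219.0, 300.0, 319.0]]
```

```bash
python3 - <<'E'
from look import *
print("proj base:",[proj("scene",P).round()[0].tolist() for P in [(0,0,273),(0,111,273),(0,200,273),(100,111,500)]],[proj("top",P).round()[0].tolist() for P in [(0,0,273),(100,0,273),(0,111,273),(0,200,273)]])
f=lambda n:cv2.imread(f'pics/{n}.png')
cv2.imwrite('pics/g.png',np.vstack([np.hstack([cv2.resize(f(n+'_scene')[0:160,0:150],(260,277)) for n in 'abe']),np.hstack([cv2.resize(f(n+'_top')[280:420,0:560],(260,65*2)) for n in 'abe'])]))
E
```

```text
proj base: [[-148.0, 243.0], [-117.0, 185.0], [-98.0, 152.0], [-49.0, -98.0]] [[523.0, 541.0], [522.0, 465.0], [439.0, 549.0], [370.0, 554.0]]
```

View pics/g.png

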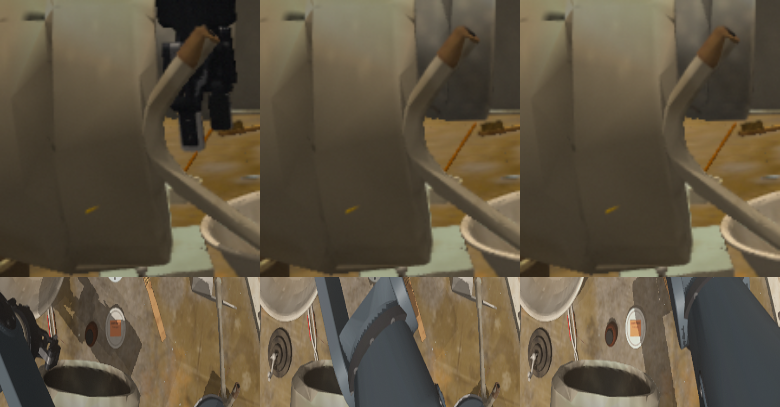

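```bash
python3 - <<'E'
from look import *
for px in [(455,406),(180,372),(300,400)]:
    print(px,[(z,onz("top",px,z).round().tolist()[:2],proj("scene",onz("top",px,z)).round()[0].tolist()) for z in (0,100,200,300,400)])
f=cv2.imread('pics/a_top.png')
cv2.imwrite('pics/h.png',cv2.resize(f[340:420,60:560],None,fx=1.6,fy=1.6))
E
```

```text
(455, 406) [(0, [109.0, -5.0], [68.0, 461.0]), (100, [136.0, 29.0], [73.0, 359.0]), (200, [162.0, 63.0], [81.0, 248.0]), (300, [189.0, 97.0], [91.0, 132.0]), (400, [215.0, 131.0], [104.0, 16.0])]
(180, 372) [(0, [183.0, 484.0], [87.0, 230.0]), (100, [202.0, 465.0], [91.0, 181.0]), (200, [220.0, 446.0], [96.0, 126.0]), (300, [239.0, 426.0], [102.0, 63.0]), (400, [257.0, 407.0], [110.0, -7.0])]
(300, 400) [(0, [131.0, 273.0], [66.0, 303.0]), (100, [155.0, 277.0], [71.0, 238.0]), (200, [179.0, 280.0], [78.0, 166.0]), (300, [204.0, 284.0], [87.0, 87.0]), (400, [228.0, 288.0], [98.0, 1.0])]
```

View pics/h.png

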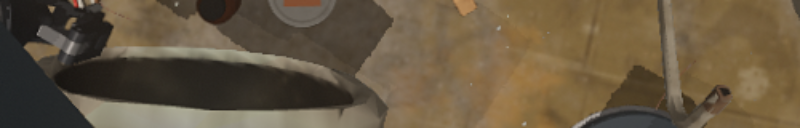

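carry_out(rotation=[[0,0,1.5],[0,0,3.4],[0,0,3.4],[0,0,3.4],[0,0,3.4],[0,0,3.4]], delta_pos=[[1.3,-2.4,0],[2.6,-4.8,0],[3.82,-7.2,0],[3.82,-7.2,-1],[3.82,-7.2,-2],[3.82,-7.2,-2]], claw=[-1,-1,-1,-1,-1,-1])

```text
time_s: 5.65
ee_pos: [472.6, 174.9, 142.2]
tool_rot: [-1.132, -1.312, 1.319]
wrist_force: [0.2, 0.6, -2.2]
opening: 49.1
```

```bash
python3 - <<'E'
from ov import *
o=get_obs();print({k:o[k] for k in('time_s','joint_positions','ee_pos','joint_torque','wrist_force','torque')})
R=cv2.Rodrigues(o['tool_rot'])[0];print(np.degrees(np.arctan2(R[1,0],R[0,0])),R[:,1])
snap('i');s=cv2.imread('pics/i_scene.png')
c=o["ee_pos"];z=c[2]-25.4;y=np.radians(8.3)
M=[poly(c,z+60,y,sq(25)),circ(c,z,42),circ(c,z+5,42),poly((475.2,173.9),80,y,cross(26,8))]
cv2.imwrite('pics/i.png',np.hstack([draw("scene",s,(240,130,130,150),[],3),draw("scene",s,(240,130,130,150),M,3)]))
E
```

```text
{'time_s': 5.65, 'joint_positions': array([ 1.32144420e-01,  5.03927039e-01,  1.81552713e+00,  5.99096475e-04,
        8.27964861e-01, -1.58579603e+00]), 'ee_pos': array([472.5679057 , 174.92158305, 142.20958737]), 'joint_torque': array([-4.77544237e-01, -3.77722156e+01, -1.25344867e+01, -1.36774045e-02,
       -1.59458960e-01,  3.78852201e-03]), 'wrist_force': array([ 0.20624677,  0.57285296, -2.20706789]), 'torque': array([-0.02163711,  0.01476576,  0.00019042])}
98.40735849920242 [-5.83359712e-03 -3.30246648e-04 -9.99982930e-01]
```

View pics/i.png

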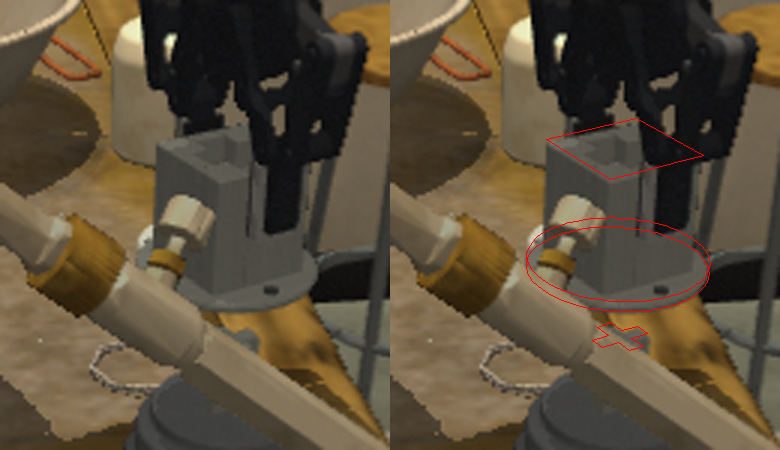

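View pics/i_top.png

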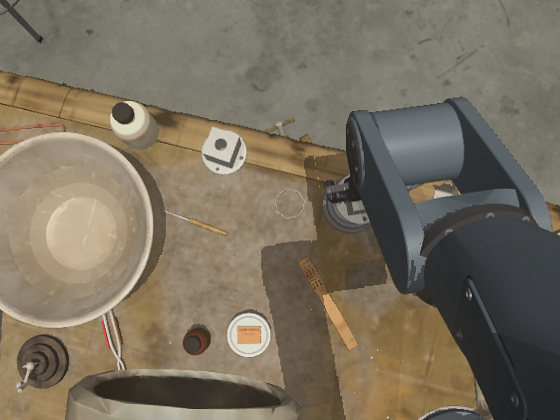

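The hub hangs upright over the spindle; the scene crop shows the nose at about (245,345), just under the flange. The spindle seems about 1 mm further +x than I had it. I'll let the arm settle with that correction and look again from lower.

carry_out(rotation=[[0,0,0],[0,0,0],[0,0,0],[0,0,0],[0,0,0]], delta_pos=[[0.1,0,-1],[0.1,0,-2],[0.1,0,-2.4],[0.1,0,-2.4],[0.1,0,-2.4]], claw=[-1,-1,-1,-1,-1])

```text
time_s: 6.25
ee_pos: [476.2, 174.0, 120.1]
tool_rot: [-1.137, -1.315, 1.316]
wrist_force: [-0.6, 0.6, -1.5]
opening: 49.0
```

```bash
python3 - <<'E'
from ov import *
o=get_obs();print({k:o[k] for k in('time_s','ee_pos','wrist_force','torque')})
R=cv2.Rodrigues(o['tool_rot'])[0];print(np.degrees(np.arctan2(R[1,0],R[0,0])),R[:,1])
snap('j');s=cv2.imread('pics/j_scene.png')
c=o["ee_pos"]-[.6,0,0];z=c[2]-25.4;y=np.radians(8.3)
M=[poly(c,z+60,y,sq(25)),circ(c,z,42),circ(c,z+5,42),poly((475.8,173.6),80,y,cross(26,8))]
cv2.imwrite('pics/j.png',np.hstack([draw("scene",s,(270,150,90,110),[],4),draw("scene",s,(270,150,90,110),M,4)]))
E
```

```text
{'time_s': 6.25, 'ee_pos': array([476.16936843, 174.02413639, 120.12341435]), 'wrist_force': array([-0.62691826,  0.6308045 , -1.45288147]), 'torque': array([-0.02776376, -0.03104351,  0.02086914])}
98.33923924475306 [-3.98844295e-04 -6.00879137e-05 -9.99999919e-01]
```

View pics/j.png

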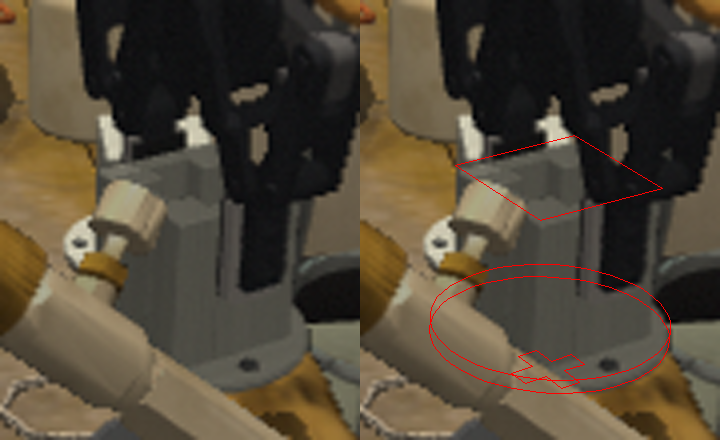

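carry_out(rotation=[[0,0,0],[0,0,0],[0,0,0],[0,0,0],[0,0,0],[0,0,0]], delta_pos=[[0,0,-0.7],[0,0,-1.2],[0,0,-1.6],[0,0,-2],[0,0,-2.3],[0,0,-2.3]], claw=[-1,-1,-1,-1,-1,-1])

```text
time_s: 6.95
ee_pos: [475.9, 174.0, 96.8]
tool_rot: [-1.136, -1.315, 1.316]
wrist_force: [-0.6, 0.4, -2.3]
opening: 49.2
```

carry_out(rotation=[[0,0,0],[0,0,0],[0,0,0],[0,0,0],[0,0,0],[0,0,0]], delta_pos=[[0,0,-0.7],[0,0,-1.3],[0,0,-1.8],[0,0,-2.3],[0,0,-2.5],[0,0,-2.5]], claw=[-1,-1,-1,-1,-1,-1])

```text
time_s: 7.55
ee_pos: [476.0, 174.0, 71.9]
tool_rot: [-1.136, -1.315, 1.316]
wrist_force: [-0.2, -0.7, -2.8]
opening: 49.3
```

The hub's underside is about 2.5 mm above the base and still meets no resistance. I'll go 4 mm further until it touches.

carry_out(rotation=[[0,0,0],[0,0,0],[0,0,0],[0,0,0]], delta_pos=[[0,0,-0.1],[0,0,-0.2],[0,0,-0.3],[0,0,-0.3]], claw=[-1,-1,-1,-1])

```text
time_s: 7.95
ee_pos: [476.3, 174.1, 69.4]
tool_rot: [-1.137, -1.316, 1.316]
wrist_force: [-0.1, 1.0, -1.9]
opening: 49.1
```

carry_out(rotation=[[0,0,0],[0,0,0],[0,0,0],[0,0,0],[0,0,0],[0,0,0],[0,0,0],[0,0,0],[0,0,0]], delta_pos=[[0,0,-0.1],[0,0,-0.1],[0,0,-0.1],[0,0,-0.1],[0,0,-0.1],[0,0,-0.1],[0,0,-0.1],[0,0,-0.1],[0,0,-0.1]], claw=[-1,1,1,1,1,1,1,1,1])

```text
time_s: 8.85
ee_pos: [476.2, 174.0, 68.3]
tool_rot: [-1.137, -1.316, 1.316]
wrist_force: [0.1, 0.0, -0.3]
opening: 85.5
```

carry_out(rotation=[[0,0,0],[0,0,0],[0,0,0],[0,0,0],[0,0,0],[0,0,0],[0,0,0],[0,0,0],[0,0,0],[0,0,0],[0,0,0]], delta_pos=[[0,0,1],[0,0,3],[0,0,6],[0,0,9],[-1,3,10],[-2,6,10],[-4,9,10],[-6,13,10],[-8,17,10],[-9,19,10],[-9,19,10]], claw=[1,1,1,1,1,1,1,1,1,1,1])

```text
time_s: 9.95
ee_pos: [384.6, 366.4, 169.1]
tool_rot: [-1.134, -1.32, 1.318]
wrist_force: [0.3, -0.3, -0.1]
opening: 85.7
```

```bash
python3 - <<'E'
from ov import *
o=get_obs();print({k:o[k] for k in('time_s','ee_pos','wrist_force','opening')})
snap('k');s=cv2.imread('pics/k_scene.png');t=cv2.imread('pics/k_top.png')
c=(475.8,173.6);z=44;y=np.radians(8.3)
M=[poly(c,z+60,y,sq(25)),circ(c,z+5,42)]
cv2.imwrite('pics/k.png',np.vstack([np.hstack([draw(n,i,b,[],3),draw(n,i,b,M,3)]) for n,i,b in (("scene",s,(265,180,110,100)),("top",t,(300,150,110,90)))]))
print([ (r["confidence"],r["location"]) for r in outline_of("top","round_hub_mid")])
E
```

```text
{'time_s': 9.95, 'ee_pos': array([384.59458848, 366.41688527, 169.07807281]), 'wrist_force': array([ 0.29712236, -0.29525065, -0.13719634]), 'opening': 85.67746625776508}
[(0.83, [225.3, 149.1])]
```

View pics/k.png

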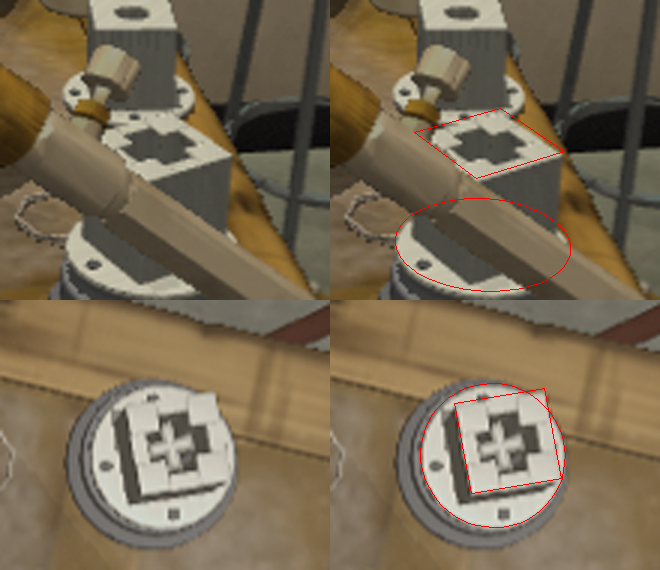

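The spindle's teeth show inside the cross bore. The flange and top face match the model seated at home, apart from the scene camera's usual offset of about 1.5 px, and the gripper is clear.

```bash
python3 -c "
from workcell import *
print(finish_job())"
```

```text
the job is handed in; nothing more can be done
None
```

The cross-bored hub is seated on the spindle and released, and I handed the job in at about 10 s of the 42 s allowed. I gripped it across two flats, turned it +11.4°, and lowered it onto the spindle. The robot gives no verdict, so this rests on my own checks.

**Fit:** the hub went down with no noticeable resistance; vertical wrist force stayed near its own weight. I released with the TCP 44 mm above where I had gripped it, matching the 44 mm base height.

**Last pictures:**
- The spindle's teeth show inside the cross bore.
- The top face and flange match the seated-home model closely in the top view. In the scene view they match apart from the offset of about 1.5 px that camera had from the start.

**Gripper:** it is open and well clear, with wrist force near zero.

**Round hub:** I never touched it. The network's location for it moved from row 154.5 to 149.1 between the first and last top pictures. I put that down to a change in outline, because the hub looks to be in the same place in both.

**Disagreement:** the two views put the spindle axis about 1.5 mm apart. I aimed between them, well inside the 4 mm entry tolerance.

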